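Rack the microscope eyepieces by height

ROBOT

A 7-joint arm with a two-finger parallel gripper is mounted at the origin on the work surface. World frame = base frame: x ahead of the robot, y to its left, z up, the work surface at z = 0. Lengths are in m, angles in rad, forces in N, time in s.
With the tool pointing down it reaches from about 0.4 to 0.9 m from the base axis. Payload 5.5 kg.
Tool frame: the origin (TCP) lies on the centre line of the jaws, within the pads' length; the fingertips stand 25 mm ahead of it and the grasp point (between the pads) lies 6 mm ahead of it (tip_extent is the distance from the TCP to the fingertips, in m); z points along the fingers, y is the direction in which the jaws open and shut (so a half turn about z gives the same grasp; the last joint's range is limited). The gripper opens to 92 mm and grips with 3 to 60 N. Pads are 19 mm wide; open, the fingers measure 130 mm over their backs; the gripper's body (75 mm by 190 mm) begins 47 mm behind the grasp point.
Start: joints at [1.51, 0.501, -0.427, 1.55, 0.221, 1.138, -0.21], TCP at [0.207, -0.616, 0.252] pointing down, gripper open.
Joint ranges: [-2.88, 2.88], [-0.31, 2.03], [-1.54, 1.56], [0.2, 2.42], [-1.41, 4.55], [0.19, 2.02], [-2.57, 2.57]. Speed limits (rad/s): [2.57, 2.57, 3.14, 3.14, 3.14, 3.14, 3.14].

INTERFACE

Orientations are given as a 3x3 rotation matrix whose columns are the frame's x, y, z axes.
In Python, from bench import movep, move_straight, move_joints, open_gripper, grab, hold, inverse_kinematics, capture, MotionError, finish_job, find_in, mark_of, current_t, current_joint_positions, current_joint_velocities, current_joint_efforts, current_position, current_ee_rot, current_contact_force, current_wrist_torque, current_finger_gap, tip_extent gives the robot as it stands. The module is installed in compiled form; this text tells all that it offers. Calls block until the motion is done:
- movep(position, orientation): joint-space move of the TCP to a pose.
- move_straight(position, feed=0.15, rot=None, contact_N=None): straight line of the TCP; rot=None keeps the orientation; feed is the mean speed in m/s. With contact_N (N) it stops when the force on the tool has changed by that much, and returns True; else False.
- move_joints(angles): joint-space move.
- open_gripper() and grab(force=None): open the fingers fully, or close them until they stop; force is the grip in N (None keeps the last).
- hold(seconds).
- inverse_kinematics(position, orientation): joint angles nearest the present ones, or None.
- capture(name): name is "scene" or "top" or "wrist"; returns a dict with "pixels" (384x512x3 uint8, red, green, blue), "fx", "fy", "cx", "cy" (pixels), "view" (4x4, takes a point from world to camera coordinates); the wrist camera has in their place "T_tool_cam" (4x4, takes a point from camera to tool coordinates, whose origin is the TCP and whose axes are the flange's). Camera axes: x right, y down, z forward; pixel columns grow to the right and rows downward; lengths in m; the calibration is good to about 2 mm. A picture is of the moment at which its call begins: read the wrist's pose just before it. There is no depth.
A pose or a line that the arm cannot do raises MotionError and nothing moves.
- finish_job(): hands the job in, once; it reports no verdict.
Trained networks look in a picture, given as the dict that the camera call returned (one of the last four; its "shot" number tells which), for a name from the list of things; names that differ only in an ending like _2 or _b are one class to them, and where a whole thing is asked for, a point or a joint stands for the part that bears it (a point fixed in the world has none). Each returns a list of dicts, best first, with "conf" (0 to 1); they miss things now and then, are a little off and sometimes report something else, mostly with a low value. They report only what shows in the picture. A call takes as long as a camera call.
- find_in(name, picture): "extent" ([left, top, width, height] in pixels, round what is visible of it).
- mark_of(name, picture): "pixel" ([column, row] in pixels: a listed point, or the origin of a listed thing).
Readings, each from a call of its own:
- current_t(): time.
- current_joint_positions(): joint angles.
- current_joint_velocities(): joint speeds.
- current_joint_efforts(): joint torques, N m.
- current_position(): TCP position.
- current_ee_rot(): TCP orientation.
- current_contact_force(): force on the tool from outside, world axes, zero at the start.
- current_wrist_torque(): the same for the moment, N m.
- current_finger_gap(): finger opening in m.
Only numpy, scipy, OpenCV 4.12 (cv2) and the standard library are available. Lean on these libraries where they do the work, as an engineer would, in place of code of your own. Each camera call takes 0.05 s, during which the arm holds its last target. There are 200 camera calls.

TASK

Put the four loose microscope eyepieces back on the rack in order of height: one standing upright on the middle of each white mark, the tallest next to the blue disc and the shortest at the far end. They are glass optics, so set them down rather than dropping them, do not tip them over, and leave the specimen dish where it is.

Things in the scene. Friction and masses are not known exactly. Their poses are not given: they have to be found in the camera images.
- eyepiece_red: loose microscope eyepiece with a red top rim: upright black cylinder 36 mm in diameter (grip it anywhere along its side) and 36 mm tall, with a dark blue glass in the top face; about 0.1 kg, stands free on the table at the start. Origin: centre of its underside; z is up along its axis.
- eyepiece_yellow: loose microscope eyepiece with a yellow top rim: upright black cylinder 36 mm in diameter (grip it anywhere along its side) and 50 mm tall, with a dark blue glass in the top face; about 0.1 kg, stands free on the table at the start. Origin: centre of its underside; z is up along its axis.
- eyepiece_green: loose microscope eyepiece with a green top rim: upright black cylinder 36 mm in diameter (grip it anywhere along its side) and 64 mm tall, with a dark blue glass in the top face; about 0.1 kg, stands free on the table at the start. Origin: centre of its underside; z is up along its axis.
- eyepiece_white: loose microscope eyepiece with a white top rim: upright black cylinder 36 mm in diameter (grip it anywhere along its side) and 78 mm tall, with a dark blue glass in the top face; about 0.1 kg, stands free on the table at the start. Origin: centre of its underside; z is up along its axis.
- mark_a: flat round white mark, 52 mm across, number 1 of four from the right-hand (-y) end of a straight row, 70 mm apart, on a fixed dark rack plate (90 mm across, 380 mm along the row, 10 mm thick, centred on the row). Origin: its centre on the rack's top face, 10 mm above the table; z up, y along the row to the left-hand end, x across the row.
- mark_b: flat round white mark, 52 mm across, number 2 of four from the right-hand (-y) end of a straight row, 70 mm apart, on a fixed dark rack plate (90 mm across, 380 mm along the row, 10 mm thick, centred on the row). Origin: its centre on the rack's top face, 10 mm above the table; z up, y along the row to the left-hand end, x across the row.
- mark_c: flat round white mark, 52 mm across, number 3 of four from the right-hand (-y) end of a straight row, 70 mm apart, on a fixed dark rack plate (90 mm across, 380 mm along the row, 10 mm thick, centred on the row). Origin: its centre on the rack's top face, 10 mm above the table; z up, y along the row to the left-hand end, x across the row.
- mark_d: flat round white mark, 52 mm across, number 4 of four from the right-hand (-y) end of a straight row, 70 mm apart, on a fixed dark rack plate (90 mm across, 380 mm along the row, 10 mm thick, centred on the row). Origin: its centre on the rack's top face, 10 mm above the table; z up, y along the row to the left-hand end, x across the row.
- blue_puck: fixed deep-blue disc, 42 mm in diameter, 12 mm high, on one end of the rack, in line with the row and 55 mm beyond the centre of the end mark (mark_a or mark_d, it changes from start to start); a grey disc of the same size sits at the other end. Origin: centre of its underside, on the rack's top face.
- dish: loose covered specimen dish, pale clear rim with a brownish middle, 80 mm in diameter, 14 mm high, on the table among the eyepieces; to be left alone. Origin: centre of its underside. (Also fixed, outside the work area: an olive-grey balance 45 mm high at the right, a green slide box 34 mm high at the left.)

How it is judged:
At the end, for the whole second after the job is handed in: Counting from the blue disc the eyepieces stand in the order white rim (78 mm), green (64), yellow (50), red (36), each within 12 mm of the centre of its mark, resting on the rack (within 5 mm in height), upright within 0.1 rad, at rest; the dish is within 20 mm of where it began (((horizontal distance between blue_puck and mark_a below 0.1 m and horizontal distance between eyepiece_white and mark_a below 0.012 m and z of eyepiece_white in the frame of mark_a between -0.005 and 0.005 m and horizontal distance between eyepiece_green and mark_b below 0.012 m and z of eyepiece_green in the frame of mark_b between -0.005 and 0.005 m and horizontal distance between eyepiece_yellow and mark_c below 0.012 m and z of eyepiece_yellow in the frame of mark_c between -0.005 and 0.005 m and horizontal distance between eyepiece_red and mark_d below 0.012 m and z of eyepiece_red in the frame of mark_d between -0.005 and 0.005 m) or (horizontal distance between blue_puck and mark_d below 0.1 m and horizontal distance between eyepiece_white and mark_d below 0.012 m and z of eyepiece_white in the frame of mark_d between -0.005 and 0.005 m and horizontal distance between eyepiece_green and mark_c below 0.012 m and z of eyepiece_green in the frame of mark_c between -0.005 and 0.005 m and horizontal distance between eyepiece_yellow and mark_b below 0.012 m and z of eyepiece_yellow in the frame of mark_b between -0.005 and 0.005 m and horizontal distance between eyepiece_red and mark_a below 0.012 m and z of eyepiece_red in the frame of mark_a between -0.005 and 0.005 m)) and angle between each of eyepiece_red, eyepiece_yellow, eyepiece_green, eyepiece_white's own z axis and vertical below 0.1 rad and linear speed of each of eyepiece_red, eyepiece_yellow, eyepiece_green, eyepiece_white below 0.02 m/s and distance of dish from where it was at the start of the episode below 0.02 m); the robot touches nothing.
It fails at once if an eyepiece is tipped over (more than 0.6 rad) (angle between any of eyepiece_red, eyepiece_yellow, eyepiece_green, eyepiece_white's own z axis and vertical above 0.6 rad).
It fails at once if an eyepiece is dropped or thrown (moves faster than 0.7 m/s while the fingers do not hold it: a fall of more than about 25 mm) ((linear speed of eyepiece_red above 0.7 m/s and contact force between the fingers and eyepiece_red below 0.05 N) or (linear speed of eyepiece_yellow above 0.7 m/s and contact force between the fingers and eyepiece_yellow below 0.05 N) or (linear speed of eyepiece_green above 0.7 m/s and contact force between the fingers and eyepiece_green below 0.05 N) or (linear speed of eyepiece_white above 0.7 m/s and contact force between the fingers and eyepiece_white below 0.05 N)).
It fails at once if the specimen dish is moved more than 20 mm (distance of dish from where it was at the start of the episode above 0.02 m).
It also fails if it takes over 96 s, if anything falls off the work surface, if the arm or the gripper's body presses on something with over 40 N, if the wrist force passes 120 N, or if a joint passes its speed limit or range.

## Working session

There is one attempt and no reset: what is moved stays moved. The work goes in short steps, each a Python script; the robot and the scene stay as the last script left them, time stands still between calls to the robot, and variables do not carry over. Pictures are saved under pics/ and viewed, on a budget of 14 in all, crops included, one or two more only if the job needs it, and the job is handed in when it is done.

```bash
mkdir -p pics; cat > h.py <<'E'
import numpy as np, cv2
from bench import *
def save(p,n): cv2.imwrite('pics/'+n,cv2.cvtColor(p['pixels'],cv2.COLOR_RGB2BGR))
def ray(p,px):
    V=np.array(p['view']); R=V[:3,:3]; o=-R.T@V[:3,3]
    d=R.T@np.array([(px[0]-p['cx'])/p['fx'],(px[1]-p['cy'])/p['fy'],1]); return o,d
def at(p,px,z):
    o,d=ray(p,px); return o+d*(z-o[2])/d[2]
E
python3 - <<'E'
from h import *
for c in('top','scene'):
    p=capture(c); save(p,c+'0.png')
    print(c,np.linalg.inv(p['view'])[:3,3].round(3))
    for n,z in [('eyepiece_red',0),('eyepiece_yellow',0),('eyepiece_green',0),('eyepiece_white',0),('mark_a',.01),('blue_puck',.01),('dish',0)]:
        for d in mark_of(n,p)[:5]: print(n,np.round(d['pixel'],1),round(d['conf'],2),at(p,d['pixel'],z).round(4))
print(current_t())
E
```

```text
top [0.467 0.003 1.181]
eyepiece_red [202.2 241.9] 0.45 [0.4213 0.1569 0.    ]
eyepiece_yellow [260.5 243.6] 0.74 [0.4196 0.0019 0.    ]
eyepiece_green [143.9 229.4] 0.49 [0.4515 0.3133 0.    ]
eyepiece_white [381.4 235.8] 0.7 [ 0.4461 -0.3185  0.    ]
mark_a [285.2 166. ] 0.72 [ 0.6269 -0.0603  0.01  ]
mark_a [254.9 163.3] 0.67 [0.6328 0.0206 0.01  ]
mark_a [311.2 161.6] 0.66 [ 0.6399 -0.1295  0.01  ]
mark_a [229.  161.2] 0.62 [0.6372 0.0899 0.01  ]
blue_puck [210.  159.5] 0.46 [0.6409 0.1408 0.01  ]
dish [313.4 231. ] 0.92 [ 0.4555 -0.1381  0.    ]
scene [0.893 0.51  0.736]
eyepiece_red [338.2 215.6] 0.54 [0.4213 0.1532 0.    ]
eyepiece_red [250.6 236.4] 0.29 [0.6399 0.0874 0.    ]
eyepiece_yellow [300.4 183.2] 0.68 [0.4346 0.0143 0.    ]
eyepiece_green [376.1 272.6] 0.87 [0.4556 0.3186 0.    ]
eyepiece_white [234.2 119. ] 0.54 [ 0.4448 -0.3252  0.    ]
eyepiece_white [251.6 236.2] 0.36 [0.6376 0.0883 0.    ]
mark_a [237.2 215.6] 0.82 [0.6388 0.023  0.01  ]
mark_a [248.6 236.1] 0.76 [0.6469 0.0899 0.01  ]
mark_a [233.8 119.6] 0.75 [ 0.4535 -0.3119  0.01  ]
mark_a [222.1 195.5] 0.55 [ 0.6388 -0.0545  0.01  ]
mark_a [215.7 179. ] 0.53 [ 0.625  -0.1153  0.01  ]
blue_puck [261.1 252.7] 0.67 [0.6466 0.1438 0.01  ]
dish [264.9 152.2] 0.62 [ 0.4478 -0.1404  0.    ]
dish [338.3 218.4] 0.5 [0.4269 0.16   0.    ]
0.8
```

```bash
python3 -c "
import cv2,numpy as np
a=cv2.imread('pics/top0.png');b=cv2.imread('pics/scene0.png')
cv2.imwrite('pics/both.png',cv2.resize(np.vstack([a,b]),(400,600)))"
```

```text
(no output)
```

View pics/top0.png

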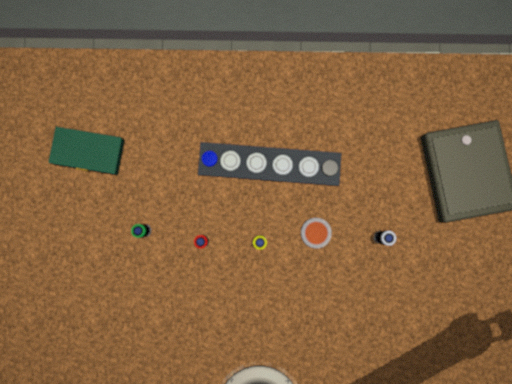

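View pics/scene0.png

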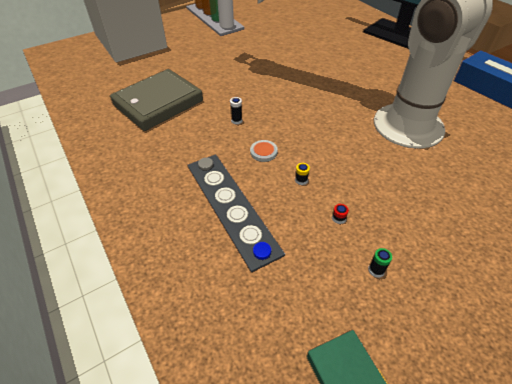

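The blue disc is at the left (+y) end, at top px (210,159), so white goes on d, green on c, yellow on b and red on a. Next I'll refine the positions by colour segmentation.

```bash
python3 - <<'E'
from h import *
p=capture('top'); im=p['pixels'][:,:,::-1].copy()
hsv=cv2.cvtColor(im,cv2.COLOR_BGR2HSV)
def blobs(lo,hi,box,amin=8):
    m=cv2.inRange(hsv,np.array(lo),np.array(hi)); k=np.zeros_like(m); x,y,w,h=box; k[y:y+h,x:x+w]=m[y:y+h,x:x+w]
    out=[]
    for c in cv2.findContours(k,cv2.RETR_EXTERNAL,cv2.CHAIN_APPROX_NONE)[0]:
        (a,b),r=cv2.minEnclosingCircle(c)
        if r>3: out.append((a,b,r))
    return sorted(out)
def rep(n,bs,z):
    for b in bs: print(n,np.round(b,1),at(p,b,z).round(4), 'r_mm',round(1000*b[2]*(1.181-z)/p['fx'],1))
rep('mark',blobs((0,0,120),(180,70,255),(215,140,108,50)),.01)
rep('disc_blue',blobs((110,150,60),(130,255,255),(195,140,30,40)),.022)
rep('red',blobs((170,150,60),(180,255,255),(185,225,35,35))+blobs((0,200,60),(6,255,255),(185,225,35,35)),.036)
rep('yellow',blobs((22,180,90),(35,255,255),(245,228,30,30)),.05)
rep('green',blobs((45,100,40),(85,255,255),(125,215,30,30)),.064)
rep('white',blobs((0,0,130),(180,70,255),(365,220,40,35)),.078)
R0=current_ee_rot(); print(np.round(R0,3))
E
```

```text
mark [229.9 160.2  10.3] [0.6399 0.0876 0.01  ] r_mm 27.2
mark [256.1 162.3  10.3] [0.6356 0.0176 0.01  ] r_mm 27.3
mark [282.2 164.2  10.3] [ 0.6315 -0.0524  0.01  ] r_mm 27.2
mark [308.4 166.3  10.3] [ 0.6271 -0.1221  0.01  ] r_mm 27.4
disc_blue [209.2 158.3   8. ] [0.6423 0.1416 0.022 ] r_mm 20.9
red [200.  239.    4.1] [0.43   0.1581 0.036 ] r_mm 10.7
red [201.  244.    3.2] [0.4172 0.1551 0.036 ] r_mm 8.2
red [200.3 240.8   6.7] [0.4253 0.1572 0.036 ] r_mm 17.5
yellow [259.3 242.2   7.4] [0.4252 0.0051 0.05  ] r_mm 18.8
green [138.4 230.5   7.6] [0.4494 0.3102 0.064 ] r_mm 19.1
white [388.5 237.6   7.8] [ 0.4433 -0.3148  0.078 ] r_mm 19.4
[[ 0.948  0.318  0.   ]
 [ 0.318 -0.948 -0.   ]
 [-0.     0.    -1.   ]]
```

```bash
cat >> h.py <<'E'
e=np.array([.0615,.9981,0]); n=np.array([.9981,-.0615,0])
OBJ={'white':(.4433,-.3148),'green':(.4494,.3102),'yellow':(.4252,.0051),'red':(.4253,.1572)}
MK={'white':(.6399,.0876),'green':(.6356,.0176),'yellow':(.6315,-.0524),'red':(.6271,-.1221)}
ZG={'white':.050,'green':.045,'yellow':.036,'red':.029}   # TCP height when gripping on the table
def rots():
    for s in (1,-1):
        y=s*n; z=np.array([0,0,-1.]); yield np.column_stack([np.cross(y,z),y,z])
ZH=.24
E
python3 - <<'E'
from h import *
for k in OBJ:
  for i,R in enumerate(rots()):
    for P in ((*OBJ[k],ZH),(*OBJ[k],ZG[k]),(*MK[k],ZH),(*MK[k],ZG[k]+.01)):
        q=inverse_kinematics(np.array(P),R); print(k,i,P,None if q is None else np.round(q,2))
E
```

```text
white 0 (0.4433, -0.3148, 0.24) [ 1.23  0.4  -0.82  1.82  0.34  1.06  0.22]
white 0 (0.4433, -0.3148, 0.05) [ 1.05  0.66 -0.61  1.94  0.56  0.72  0.04]
white 0 (0.6399, 0.0876, 0.24) [ 0.45  0.65 -0.93  1.56  0.54  1.21 -0.65]
white 0 (0.6399, 0.0876, 0.060000000000000005) [ 0.35  0.84 -0.77  1.67  0.7   0.93 -0.76]
white 1 (0.4433, -0.3148, 0.24) [-0.38  0.68  1.36  1.87 -0.72  1.21 -1.98]
white 1 (0.4433, -0.3148, 0.05) [-0.11  0.78  0.9   1.98 -0.86  0.82 -1.9 ]
white 1 (0.6399, 0.0876, 0.24) [ 0.61  0.86 -1.3   1.56  0.84  1.38  2.3 ]
white 1 (0.6399, 0.0876, 0.060000000000000005) [ 0.6   1.18 -1.31  1.67  1.19  1.29  2.12]
green 0 (0.4494, 0.3102, 0.24) [ 0.28  0.65 -1.3   1.81  0.67  1.22 -1.28]
green 0 (0.4494, 0.3102, 0.045) [ 0.19  1.   -1.19  1.93  1.1   1.07 -1.56]
green 0 (0.6356, 0.0176, 0.24) [ 0.6   0.66 -1.    1.59  0.58  1.22 -0.57]
green 0 (0.6356, 0.0176, 0.055) [ 0.49  0.84 -0.81  1.7   0.74  0.93 -0.68]
green 1 (0.4494, 0.3102, 0.24) [ 0.28  0.65 -1.3   1.81  0.67  1.22  1.86]
green 1 (0.4494, 0.3102, 0.045) [ 0.24  1.12 -1.31  1.93  1.21  1.19  1.53]
green 1 (0.
[... 608 characters left out ...]
 1.35  1.65 -0.88  1.36 -2.48]
yellow 1 (0.6315, -0.0524, 0.046) [-0.68  1.06  1.12  1.75 -1.09  1.09 -2.36]
red 0 (0.4253, 0.1572, 0.24) [ 0.68  0.38 -1.28  2.02  0.42  1.05 -0.87]
red 0 (0.4253, 0.1572, 0.029) [ 0.28  0.67 -0.83  2.16  0.83  0.67 -1.21]
red 0 (0.6271, -0.1221, 0.24) [ 0.84  0.69 -1.05  1.58  0.62  1.24 -0.37]
red 0 (0.6271, -0.1221, 0.039) [ 0.68  0.85 -0.76  1.7   0.73  0.89 -0.45]
red 1 (0.4253, 0.1572, 0.24) [ 0.68  0.38 -1.28  2.02  0.42  1.05  2.28]
red 1 (0.4253, 0.1572, 0.029) [ 0.57  1.06 -1.31  2.15  1.25  1.1   1.65]
red 1 (0.6271, -0.1221, 0.24) [-0.55  0.68  1.06  1.63 -0.63  1.21 -2.55]
red 1 (0.6271, -0.1221, 0.039) [-0.56  1.08  1.12  1.74 -1.11  1.1  -2.25]
```

```bash
cat >> h.py <<'E'
R=next(rots())
def pick(k):
    P=OBJ[k]; movep(np.array([*P,ZH]),R)
    # coarse wrist check is done by the caller
    c=move_straight(np.array([*P,ZG[k]]),feed=.12,contact_N=8); print('down contact',c,current_position().round(4))
    grab(15); print('gap',current_finger_gap())
    move_straight(np.array([*P,ZH]),feed=.15); print('lifted gap',current_finger_gap(),current_contact_force().round(2),current_t())
def place(k):
    P=MK[k]; z=ZG[k]+.01
    movep(np.array([*P,ZH]),R)
    move_straight(np.array([*P,z+.008]),feed=.12)
    c=move_straight(np.array([*P,z-.004]),feed=.02,contact_N=3); print('place contact',c,current_position().round(4),'expect z',z)
    hold(.2); open_gripper(); move_straight(np.array([*P,ZH]),feed=.15); print('t',current_t())
E
python3 - <<'E'
from h import *
P=OBJ['white']; movep(np.array([*P,ZH]),R); p=capture('wrist'); save(p,'w1.png'); print(p['T_tool_cam'],current_position())
pick('white'); save(capture('wrist'),'w2.png')
E
python3 -c "
import cv2,numpy as np
cv2.imwrite('pics/w12.png',cv2.resize(np.hstack([cv2.imread('pics/w1.png'),cv2.imread('pics/w2.png')]),(800,300)))"
```

```text
[[-2.00928167e-04 -9.69523705e-01 -2.44997439e-01  6.63257687e-02]
 [ 9.99999957e-01 -1.42657296e-04 -2.55588500e-04 -2.58714961e-04]
 [ 2.12848438e-04 -2.44997480e-01  9.69523692e-01 -1.32582894e-01]
 [ 0.00000000e+00  0.00000000e+00  0.00000000e+00  1.00000000e+00]] [ 0.4423691  -0.31693765  0.23985292]
down contact False [ 0.4438 -0.3151  0.0507]
gap 0.035557821649370894
lifted gap 0.036091680562820735 [-0.07 -0.83 -1.98] 6.6333
```

View pics/w12.png

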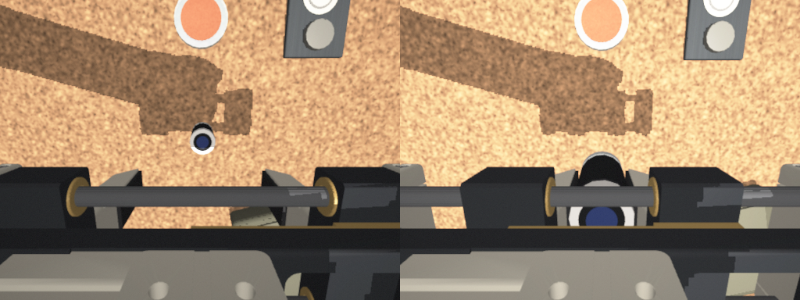

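Left panel: the white eyepiece is centred under the jaws at (202,142). Right panel: it is held upright between the pads, rim at (602,217). Now I'll place it.

```bash
python3 - <<'E'
from h import *
p=capture('wrist'); T=np.array(p['T_tool_cam']); d=T[:3,:3]@[(258.6-p['cx'])/p['fx'],(277.8-p['cy'])/p['fy'],1]; o=T[:3,3]
print('rim in tool', (o+d*(-.028-o[2])/d[2]).round(4))
place('white')
p=capture('top'); save(p,'t1.png'); p=capture('wrist'); save(p,'w3.png')
E
python3 -c "
import cv2,numpy as np
a=cv2.resize(cv2.imread('pics/t1.png')[120:264,150:342],(400,300),interpolation=2)
cv2.imwrite('pics/c1.png',np.hstack([a,cv2.resize(cv2.imread('pics/w3.png'),(400,300))]))"
```

```text
rim in tool [ 0.0029 -0.     -0.028 ]
place contact True [0.6402 0.0875 0.0598] expect z 0.060000000000000005
t 12.9917
```

View pics/c1.png

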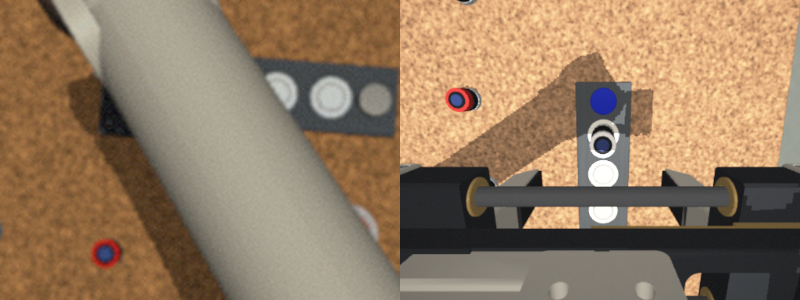

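White stands on the mark next to the blue disc (wrist px ~(603,140)), and contact came at the expected height. Doing the other three now.

```bash
python3 - <<'E'
from h import *
for k in('green','yellow','red'):
    print(k); pick(k)
    if not .030<current_finger_gap()<.042: print('BAD GRASP'); break
    place(k)
movep(np.array([.45,-.35,.3]),R); hold(.5)
for c in('top','scene'): save(capture(c),c+'9.png')
print(current_t())
E
python3 -c "
import cv2,numpy as np
a=cv2.resize(cv2.imread('pics/top9.png')[120:264,180:372],(400,300),interpolation=2)
b=cv2.resize(cv2.imread('pics/scene9.png')[120:300,170:410],(400,300),interpolation=2)
cv2.imwrite('pics/c9.png',np.hstack([a,b]))"
```

```text
green
down contact False [0.4499 0.3105 0.0457]
gap 0.035822005753814334
lifted gap 0.03559999301794211 [-0.73 -0.11 -0.59] 18.35
place contact True [0.6358 0.0175 0.0547] expect z 0.055
t 24.35
yellow
down contact False [0.4256 0.005  0.0364]
gap 0.03529649714660762
lifted gap 0.03538992668147478 [-0.23 -0.97 -1.07] 29.475
place contact True [ 0.6317 -0.0525  0.0458] expect z 0.046
t 35.1667
red
down contact False [0.4257 0.1573 0.0294]
gap 0.03559852824511179
lifted gap 0.035606858609336024 [-0.61  0.16 -0.98] 40.6833
place contact True [ 0.6272 -0.1222  0.0387] expect z 0.039
t 46.9083
48.6417
```

View pics/c9.png

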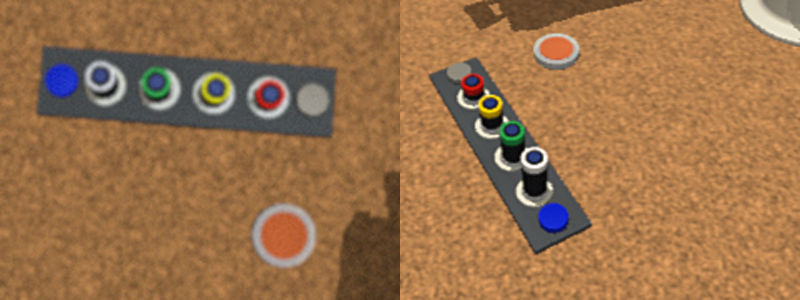

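All four are upright and in order: blue (60,80), white (100,78), green (157,83), yellow (215,90), red (270,96). I'll check the offsets numerically, then hand in.

```bash
python3 - <<'E'
from h import *
p=capture('top'); hsv=cv2.cvtColor(p['pixels'],cv2.COLOR_RGB2HSV)
S={'green':((45,100,40),(85,255,255),.074),'yellow':((22,150,90),(35,255,255),.06),'red':((170,130,60),(180,255,255),.046)}
for k,(lo,hi,z) in S.items():
    m=cv2.inRange(hsv,np.array(lo),np.array(hi))
    if k=='red': m|=cv2.inRange(hsv,np.array((0,200,60)),np.array((5,255,255)))
    y,x=np.nonzero(m[140:190,210:325]); 
    c,r=cv2.minEnclosingCircle(np.column_stack([x+210,y+140]).astype(np.float32)); print(k,np.round(r,1),(at(p,c,z)[:2]-MK[k])*1000)
# white: dark-blue glass in the top face
m=cv2.inRange(hsv,np.array((105,60,20)),np.array((135,255,140)))[148:166,219:240]; y,x=np.nonzero(m)
if len(x): print('white',len(x),(at(p,(x.mean()+219,y.mean()+148),.088)[:2]-MK['white'])*1000)
d=mark_of('dish',p)[0]; print('dish',d['pixel'],at(p,d['pixel'],0))
E
```

```text
green 7.8 [-2.17383014  2.18315674]
yellow 7.0 [-1.92842226  0.78015998]
red 5.9 [-2.95821     3.99424646]
white 42 [-0.80349975 -0.16564083]
dish [313.8, 227.1] [ 0.46587547 -0.13907128  0.        ]
```

```bash
python3 -c "
from h import *
print(finish_job(),current_t())"
```

```text
the job is handed in; nothing more can be done
the job is handed in; nothing more can be done
```

All four eyepieces are standing upright on the rack in height order, and I've handed the job in. The blue disc is at the left end, so white is on mark_d, green on c, yellow on b and red on a. The arm was finished and clear of everything by about 49 s, against the 96 s limit.

- **Grasps and set-downs:** Every grip closed to about 35–36 mm on the 36 mm barrels. Each eyepiece was lowered until it touched the rack, within 0.3 mm of the expected height.
- **Position:** The final top picture puts every eyepiece within about 5 mm of its mark's centre, against the 12 mm allowed. Red is the furthest off, at about (-3, +4) mm, though its colour outline was only partly detected.
- **Dish:** One check disagreed. The network's point for the dish came out about 10 mm from its first reading. The dish's outline in the top picture stayed at px (316, 233) before and after, and the arm never went near it. I take this as detector noise.

The hand-in reports no verdict, so I don't have the judge's result.

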